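# Show the hidden gearbox bolt to the camera with an inspection mirror

### The arm

A 7-joint arm with a two-finger parallel gripper is mounted at the origin on the work surface. World frame = base frame: x ahead of the robot, y to its left, z up, the work surface at z = 0. Lengths are in m, angles in degrees, forces in N, time in s.
With the tool pointing down it reaches from about 0.425 to 0.875 m from the base axis. Payload 4.7 kg.
Tool frame: the origin (TCP) lies midway between the tips of the shut fingers; the grasp point (between the pads) lies 19 mm behind it (env.grip_depth is the distance from the TCP to the grasp point, in m); z points along the fingers, y is the line along which they close (so a half turn about z gives the same grasp; the last joint's range is limited). The gripper opens to 87 mm and grips with 3 to 60 N. Pads are 19 mm wide; open, the fingers measure 117 mm over their backs; the gripper's body (75 mm by 190 mm) begins 51 mm behind the grasp point.
Start: joints at [65.438, 18.392, -4.016, 83.108, 1.295, 78.541, -3.26], TCP at [0.278, -0.587, 0.223] pointing down, gripper open.
Joint ranges: [-163.93, 163.93], [-17.29, 119.83], [-79.2, 71.16], [3.27, 140.29], [-89.18, 269.18], [5.43, 117.66], [-154.24, 154.24]. Speed limits (degrees/s): [147.25, 147.25, 180, 180, 180, 180, 180].

### API

Orientations are given as [roll, pitch, yaw] about the fixed x, y, z axes, in that order (R = Rz(yaw) Ry(pitch) Rx(roll)).
In Python, from cell import get_obs, optics, env, nets gives the robot as it stands.
- The arm moves only by the shell command python3 -m creep 'ROWS' [FORCE]. ROWS is JSON, a list of rows, each an object of numbers: "wx", "wy", "wz": the turn, a rotation vector about the tool's x, y, z in degrees; "tx", "ty", "tz": the shift along the tool's x, y, z in mm; "gripper": the opening, from -1 (shut) to 1 (fully open). A call has 1 to 5 rows; each row is the pose to reach, as a shift and turn from the pose commanded when the call began, along the tool's axes at that moment; what a row does not reach only later rows make up. A row lasts 1/12 s, in which the tool goes at most 41.7 mm and 7.16 degrees, less where a joint would pass 70% of its speed; a pose out of reach is approached as far as the arm can. A call with a gripper value outside its range is refused whole. The fingers move at their own pace and stop on an object; FORCE is the grip in N (left out, the last holds). Time passes only in rows, so rows that repeat a pose let the fingers close. It gives the time, the measured TCP pose, the force, the opening and the grip force at its end, in the units of the state.
- get_obs(): the state, without advancing time (a new reading comes with each control period).
- optics.read_camera(name): name is "side" or "top" or "wrist"; returns (picture, depth): 384x512x3 uint8, red, green, blue; 384x512 float32, m along the optical axis (not along the pixel's ray), 0 where there is no reading.
- optics.camera_info(name): a dict with "fovy" (degrees; the focal length in pixels is half the picture's height over the tangent of half this angle, whatever the lens; pixels are square), "cx", "cy" (the principal point, pixels), "R" (3x3) and "t" (3): a world point X has camera coordinates R X + t; the wrist camera has in their place "tool_from_camera" (4x4, takes a point from camera to tool coordinates, whose origin is the TCP and whose axes are the flange's). Camera axes: x right, y down, z forward; pixel columns grow to the right and rows downward; lengths in m; the calibration is good to about 2 mm. A picture is of the moment at which its call begins: read the wrist's pose just before it. camera_info takes no time and is no camera call.
- env.sign_off(): hands the job in; it is judged then, once.
Trained networks look in the newest picture that a camera, given by its name, has taken for a name from the list of things; names that differ only in an ending like _2 or _b are one class to them, and where a whole thing is asked for, a point or a joint stands for the part that bears it (a point fixed in the world has none). Each returns a list of dicts, best first, with "confidence" (0 to 1); they miss things now and then, are a little off and sometimes report something else, mostly with a low value. They report only what shows in the picture. A call takes as long as a camera call. They do not tell look-alikes from the thing itself.
- nets.look_for(query, camera): "point" ([x, y, z] in m, in world coordinates, good to about 4 mm: the middle of the surface that is visible of it).
- nets.place_of(query, camera): "point" ([x, y, z] in m, in world coordinates, good to about 4 mm: a listed point, or the origin of a listed thing).
The state is a dict: "time_s": time; "qpos": joint angles; "joint_velocities": joint speeds; "effort": joint torques, N m; "tool_pos": TCP position; "tool_rot": TCP orientation; "force": force on the tool from outside, world axes, zero at the start; "wrist_torque": the same for the moment, N m; "grip_width": finger opening in m; "grasp_force": force on a finger pad.
Only numpy, scipy, OpenCV 4.12 (cv2) and the standard library are available. Lean on these libraries where they do the work, as an engineer would, in place of code of your own. Each camera call takes 0.05 s, during which the arm holds its last target. There are 200 camera calls.

### The job

Pick the inspection mirror up by its red handle out of its wooden rest and hold it in the air in front of the gearbox, its glass centred where the camera's straight line of sight crosses the line straight out of the bolt's recess, angled so that the camera sees the reflection of the orange bolt head near the middle of the glass. Finish while still gripping the mirror steady at that place and angle, clear of the rig and the rest: do not put it down or let go. Do not knock the rig and leave the other things on the bench where they are.

Things in the scene. Friction and masses are not known exactly. Their poses are not given: they have to be found in the camera images.
- mirror: Loose mirror, 140 g +-30%. Origin: centre of the glass's face; +x straight out of the reflecting face, z up in the rest. Black frame 96 (y) x 66 (z) x 6 mm, glass 90 x 60. Behind, on the axis: steel rod 10 dia to x=-47, then level red handle 20 wide (y) x 18 tall (z), x=-45 to -150. In the rest the origin is 70 mm above the table; handle free to grip from above at x=-50 to -115, best at x=-80 mm.
- rest: Fixed light-wood rest. Origin on the table straight below the resting mirror's glass centre, same axes. Base 160 x 60 x 10 mm under the handle; two notched posts 12 mm thick at x=-30 (75 mm high) and x=-132 mm (71 mm high) with cheeks on either side of rod and handle. The mirror lifts straight up out of it.
- rig: Fixed L of planks 18 mm thick; origin on the table below station. Plank along +x (90 wide, to x=285 mm) bears a black camera, top 153 mm high, looking along -x. Plank along -y (150 wide, to y=-375) bears a grey gearbox 150 wide, 200 high, face at y=-220; two flanges at x=+-35, out to y=-143, 175 high, form a recess open to +y round the orange bolt and hide it from the camera's direct view.
- lens (a point): Centre of the camera's lens, 130 mm above the table, on the rig's +x axis 190 mm from station; the camera's line of sight runs level from here through station.
- bolt (a point): Centre of the face of the orange bolt head (30 mm diameter), 130 mm above the table, on the rig's -y axis 190 mm from station; it faces station.
- midpoint (a point): Point in the air halfway between lens and bolt, 130 mm high. A mirror equally far from both shows the bolt to the lens at the spot of the glass whose straight-out line passes through this point.
- station (a point): Point in the air, 130 mm above the table, where the camera's line of sight crosses the line straight out of the recess: the glass centre belongs here. Its x axis is level and bisects the directions to lens and bolt (45 degrees from the rig's +x towards its -y), z up: the mirror's +x should point along it.
- spray_bottle: Bystander: green spray bottle with white trigger head, 68 mm diameter, 173 mm tall, origin at the underside's centre.
- jar: Bystander: amber glass jar with brass lid, 64 mm diameter, 85 mm tall, origin at the underside's centre.
- can: Bystander: blue can, 66 mm diameter, 120 mm tall, origin at the underside's centre.
- screwdriver: Bystander: yellow-handled screwdriver 180 mm long lying along its x, about 90 mm beside the mirror's rest.
- wrench: Bystander: steel wrench 160 mm long lying flat along its x.
- tape: Bystander: grey ring of tape lying flat, 90 mm diameter, 24 mm tall, origin at the underside's centre.
Mind the look-alikes: they are no part of the job. Leave any purple look-alike of the mirror alone. What is shaped like the rest but purple is not meant.

How it is judged (in metres and radians):
On the way:
1. the mirror is gripped and lifted clear of its rest (contact force between the fingers and mirror above 1 N and contact force between mirror and rest below 0.2 N and height (world z) of mirror above 0.09 m), for 0.2 s.
At the end, for the whole second after the job is handed in: Mirror carried by the fingers alone (not touching rest or rig), still, at least 95 mm up; glass centre within 30 mm of station, +x within 0.15 rad of the station's x, facing lens and bolt; midpoint within 20 mm (mirror y and z) of the mirror's straight-out axis (contact force between the fingers and mirror above 1 N and contact force between mirror and rest below 0.2 N and distance between mirror and station below 0.03 m and angle between the x axis of mirror and the x axis of station, either way round below 0.15 rad and x of midpoint in the frame of mirror above 0.05 m and y of midpoint in the frame of mirror between -0.02 and 0.02 m and z of midpoint in the frame of mirror between -0.02 and 0.02 m and contact force between mirror and rig below 0.2 N and height (world z) of mirror above 0.095 m and linear speed of mirror below 0.02 m/s and angular speed of mirror below 0.15 rad/s); the arm keeps its last pose, push and grip.
It fails at once if the rig is knocked (over 15 N) by the robot or the mirror (contact force between any of the arm, the fingers, mirror and rig above 15 N).
It fails at once if a bystander is moved by more than 30 mm (distance of any of spray_bottle, jar, can, screwdriver, wrench, tape from where it was at the start of the episode above 0.03 m).
It also fails if it takes over 35 s, if anything falls off the work surface, if the arm or the gripper's body presses on something with over 40 N, if the wrist force passes 120 N, or if a joint passes its speed limit or range.

## Working session

There is one attempt and no reset: what is moved stays moved. The work goes in short steps, Python scripts to look and compute and a shell command to move; the robot and the scene stay as the last step left them, time stands still between calls to the robot, and variables do not carry over. Pictures are saved under pics/ and viewed, at most 10 in all, crops included, and the job is handed in when it is done.

```bash
ls; mkdir -p pics
cat > h.py <<'E'
import numpy as np, cv2
from cell import get_obs, optics, env, nets
from scipy.spatial.transform import Rotation as Ro
def tool():
    o=get_obs(); return np.array(o["tool_pos"]), Ro.from_euler('xyz',o["tool_rot"],degrees=True).as_matrix()
def snap(n,f=None):
    p,R=tool(); im,d=optics.read_camera(n)
    if f: cv2.imwrite(f,im[:,:,::-1])
    return im,d,p,R
def cam(n,p,R):
    i=optics.camera_info(n); f=192/np.tan(np.radians(i["fovy"]/2))
    if n=="wrist":
        T=np.array(i["tool_from_camera"]); Rc=R@T[:3,:3]; c=R@T[:3,3]+p
    else: Rc=np.array(i["R"]).T; c=-Rc@np.array(i["t"])
    return f,i["cx"],i["cy"],Rc,c
def cloud(n,d,p,R):
    f,cx,cy,Rc,c=cam(n,p,R); v,u=np.mgrid[:384,:512]
    P=np.stack([(u-cx)/f*d,(v-cy)/f*d,d],-1)
    return P@Rc.T+c
E
python3 - <<'E'
from h import *
print(get_obs())
a=[]
for n in("side","top"):
    im,d,p,R=snap(n); a.append(im)
    for q in "mirror rest rig lens bolt station midpoint spray_bottle jar can screwdriver wrench tape".split():
        print(n,q,[(np.round(r["point"],3).tolist(),round(r["confidence"],2)) for r in nets.place_of(q,n)])
    cv2.imwrite(f"pics/{n}.png",im[:,:,::-1])
cv2.imwrite("pics/a.png",cv2.resize(np.vstack(a),(400*2//2*1,600))[:,:,::-1])
E
```

```text
pics
{'time_s': 0.0, 'qpos': array([65.43591833, 18.43764927, -4.01600049, 83.17694042,  1.29472335,
       78.53927354, -3.26179973]), 'joint_velocities': array([-0.02573714,  0.11475591, -0.02857747,  0.01607402, -0.02378866,
       -0.02114244, -0.01950241]), 'effort': array([-1.46998882e-04, -4.91298902e+01, -4.04102588e-01, -3.12526917e+01,
       -6.39215251e-02,  4.37383074e-02,  1.73961776e-04]), 'tool_pos': array([ 0.27823994, -0.58681626,  0.22145969]), 'tool_rot': array([-1.79891368e+02,  5.38832086e-03,  2.53724716e+01]), 'force': array([ 0.04187009, -0.1263201 , -0.65320946]), 'wrist_torque': array([ 0.0219852 ,  0.01025006, -0.01341641]), 'grasp_force': 0.0, 'grip_width': 0.08720524920520557}
side mirror [([0.345, 0.516, 0.036], 0.94), ([0.584, 0.238, 0.067], 0.8)]
side rest [([0.854, -0.278, -0.003], 0.82), ([0.59, 0.239, 0.002], 0.55)]
side rig [([0.586, 0.001, 0.002], 0.97), ([0.669, 0.428, -0.009], 0.61)]
side lens [([0.771, -0.011, 0.126], 0.95)]
side bolt [([0.568, -0.187, 0.132], 0.96)]
side station [([0.582, -0.001, 0.133], 0.74)]
side midpoint [([0.667, 0.428, 
[... 330 characters left out ...]
69, -0.002], 0.74)]
top mirror [([0.348, 0.518, 0.036], 0.83), ([0.584, 0.246, 0.066], 0.55), ([0.229, 0.286, 0.039], 0.52)]
top rest [([0.844, -0.276, 0.002], 0.68)]
top rig [([0.582, 0.002, 0.002], 0.76)]
top lens [([0.767, -0.013, 0.13], 0.82)]
top bolt [([0.572, -0.189, 0.13], 0.8), ([0.583, 0.239, -0.0], 0.49)]
top station [([0.578, -0.002, 0.129], 0.96)]
top midpoint [([0.672, -0.103, 0.129], 0.67)]
top spray_bottle [([0.737, 0.206, 0.002], 0.56)]
top jar [([0.668, 0.43, -0.007], 0.68)]
top can [([0.725, 0.32, -0.001], 0.96)]
top screwdriver [([0.516, 0.372, 0.0], 0.6), ([0.671, 0.43, -0.007], 0.19)]
top wrench [([0.402, -0.037, 0.002], 0.65)]
top tape [([0.315, -0.267, -0.002], 0.73)]
```

View pics/side.png

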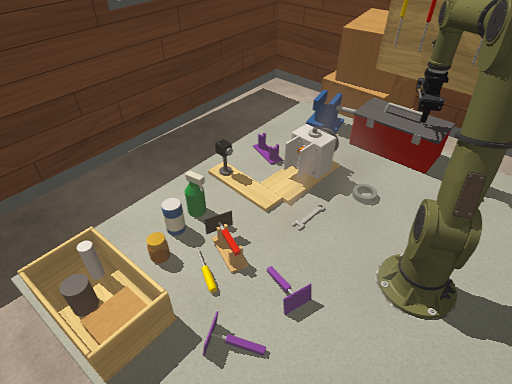

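View pics/top.png

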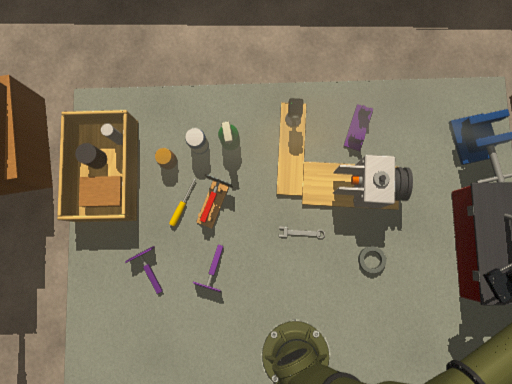

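Side view: the wanted mirror, with red handle and black frame, is at about (231,240) in its light-wood rest. Possible mix-ups are the purple mirrors at (288,287) and (230,340), and the purple rest at (267,148). In the top view the red handle is at (208,206) with the frame at (218,181). I'll check it with a crop and measure.

```bash
cat >> h.py <<'E'
def handle(n,im,d,p,R):
    hsv=cv2.cvtColor(im,cv2.COLOR_RGB2HSV); P=cloud(n,d,p,R)
    m=((hsv[...,0]<6)|(hsv[...,0]>174))&(hsv[...,1]>150)&(hsv[...,2]>90)&(d>0)
    m&=(P[...,2]>.04)&(np.hypot(P[...,0]-.51,P[...,1]-.27)<.12)
    Q=P[m]; r=cv2.minAreaRect((Q[:,:2]*1000).astype(np.float32))
    c=Q.mean(0); w,V=np.linalg.eigh(np.cov(Q[:,:2].T)); a=V[:,1]*np.sign(V[0,1])
    print(n,len(Q),"mean",c.round(4),"yaw",np.degrees(np.arctan2(a[1],a[0])).round(1),"rect",np.round(r[0],1),np.round(r[1],1),round(r[2],1),"z pct",np.percentile(Q[:,2],[5,50,95]).round(3))
E
python3 - <<'E'
from h import *
for n in("side","top"):
    im,d,p,R=snap(n); handle(n,im,d,p,R)
    if n=="side": cv2.imwrite("pics/crop.png",cv2.resize(im[190:290,170:320],None,fx=4,fy=4,interpolation=2)[:,:,::-1])
E
```

```text
side 187 mean [0.4897 0.2824 0.0785] yaw -22.7 rect [501.4 276.2] [ 25.4 119.8] 63.3 z pct [0.072 0.079 0.083]
top 174 mean [0.495  0.2785 0.0777] yaw -22.4 rect [495.2 278.4] [ 19.1 103.1] 67.6 z pct [0.072 0.078 0.083]
```

View pics/crop.png

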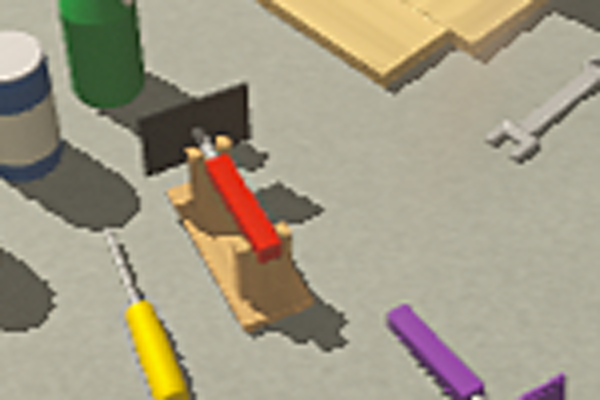

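The crop shows the red handle lying in the light-wood rest with the black frame at its end. Its top is at 78 mm, which agrees with the text's 79. Next I'll plan the sweep to a hover above the grasp.

```bash
python3 - <<'E'
from h import *
p,R=tool()
W=[(-64.6,.65,.34,25.4)]+[(a,r,.34,y) for a,r,y in zip(np.linspace(-64.6,28.0,7)[1:],np.linspace(.65,.579,7)[1:],np.linspace(25.4,157.6,7)[1:])]
for a,r,z,y in W:
    a=np.radians(a); q=np.array([r*np.cos(a),r*np.sin(a),z]); S=Ro.from_euler('xyz',[180,0,y],degrees=True).as_matrix()
    print(q.round(3),(R.T@(q-p)*1000).round(0),Ro.from_matrix(R.T@S).as_rotvec(degrees=True).round(1)); p,R=q,S
E
python3 -m creep '[{"tz":-40,"gripper":1},{"tz":-80},{"tz":-118},{"tz":-118}]'
```

```text
[ 0.279 -0.587  0.34 ] [   0.   -0. -117.] [ 0.  0. -0.]
[ 0.417 -0.483  0.34 ] [170. -35.  -0.] [  0.   0. -22.]
[ 0.521 -0.348  0.34 ] [170. -15.  -0.] [  0.   0. -22.]
[ 0.583 -0.193  0.34 ] [167.   4.   0.] [  0.   0. -22.]
[ 0.602 -0.03   0.34 ] [162.  23.   0.] [ -0.   0. -22.]
[0.577 0.129 0.34 ] [156.  40.   0.] [  0.   0. -22.]
[0.511 0.272 0.34 ] [147.  56.   0.] [ -0.   0. -22.]validation failed for argument at $[0]...
```

```bash
python3 -m creep '[{"wx":0,"wy":0,"wz":0,"tx":0,"ty":0,"tz":-40,"gripper":1},{"wx":0,"wy":0,"wz":0,"tx":0,"ty":0,"tz":-80,"gripper":1},{"wx":0,"wy":0,"wz":0,"tx":0,"ty":0,"tz":-118,"gripper":1},{"wx":0,"wy":0,"wz":0,"tx":0,"ty":0,"tz":-118,"gripper":1}]'
```

```text
time_s: 1.83
tool_pos: [0.2798, -0.5897, 0.3503]
tool_rot: [179.2, -0.0, 25.4]
force: [-0.8, 0.4, 1.0]
grip_width: 0.0873
grasp_force: 0.0
```

```bash
python3 -m creep '[{"wx":0,"wy":0,"wz":-6,"tx":35,"ty":-7,"tz":0,"gripper":1},{"wx":0,"wy":0,"wz":-12,"tx":70,"ty":-14,"tz":0,"gripper":1},{"wx":0,"wy":0,"wz":-17,"tx":105,"ty":-21,"tz":0,"gripper":1},{"wx":0,"wy":0,"wz":-22,"tx":140,"ty":-28,"tz":0,"gripper":1},{"wx":0,"wy":0,"wz":-22,"tx":170,"ty":-35,"tz":0,"gripper":1}]'
```

```text
time_s: 2.25
tool_pos: [0.4193, -0.4809, 0.3407]
tool_rot: [180.0, -0.1, 47.7]
force: [-0.2, 1.3, 0.1]
grip_width: 0.0869
grasp_force: 0.0
```

```bash
python3 -m creep '[{"wx":0,"wy":0,"wz":-6,"tx":35,"ty":-3,"tz":0,"gripper":1},{"wx":0,"wy":0,"wz":-12,"tx":70,"ty":-6,"tz":0,"gripper":1},{"wx":0,"wy":0,"wz":-17,"tx":105,"ty":-9,"tz":0,"gripper":1},{"wx":0,"wy":0,"wz":-22,"tx":140,"ty":-12,"tz":0,"gripper":1},{"wx":0,"wy":0,"wz":-22,"tx":170,"ty":-15,"tz":0,"gripper":1}]'
```

```text
time_s: 2.67
tool_pos: [0.5227, -0.3451, 0.3407]
tool_rot: [180.0, -0.0, 69.7]
force: [0.1, -0.7, -0.2]
grip_width: 0.087
grasp_force: 0.0
```

```bash
python3 -m creep '[{"wx":0,"wy":0,"wz":-6,"tx":35,"ty":1,"tz":0,"gripper":1},{"wx":0,"wy":0,"wz":-12,"tx":70,"ty":2,"tz":0,"gripper":1},{"wx":0,"wy":0,"wz":-17,"tx":105,"ty":3,"tz":0,"gripper":1},{"wx":0,"wy":0,"wz":-22,"tx":140,"ty":4,"tz":0,"gripper":1},{"wx":0,"wy":0,"wz":-22,"tx":167,"ty":4,"tz":0,"gripper":1}]'
```

```text
time_s: 3.08
tool_pos: [0.5848, -0.1892, 0.3408]
tool_rot: [179.9, -0.1, 91.7]
force: [0.6, 0.7, -0.8]
grip_width: 0.0869
grasp_force: 0.0
```

```bash
python3 -m creep '[{"wx":0,"wy":0,"wz":-6,"tx":35,"ty":5,"tz":0,"gripper":1},{"wx":0,"wy":0,"wz":-12,"tx":70,"ty":10,"tz":0,"gripper":1},{"wx":0,"wy":0,"wz":-17,"tx":105,"ty":15,"tz":0,"gripper":1},{"wx":0,"wy":0,"wz":-22,"tx":140,"ty":20,"tz":0,"gripper":1},{"wx":0,"wy":0,"wz":-22,"tx":162,"ty":23,"tz":0,"gripper":1}]'
python3 - <<'E'
from h import *
im,d,p,R=snap("wrist","pics/w0.png")
print(p.round(3),get_obs()["qpos"].round(1))
for q in "lens bolt station midpoint rig".split(): print(q,[(np.round(r["point"],3).tolist(),round(r["confidence"],2)) for r in nets.place_of(q,"wrist")])
E
```

```text
time_s: 3.5
tool_pos: [0.6028, -0.0252, 0.3409]
tool_rot: [179.9, -0.1, 113.9]
force: [-0.5, 2.1, -0.6]
grip_width: 0.0867
grasp_force: 0.0
[ 0.603 -0.025  0.341] [ 28.1  13.8 -35.1  77.8   7.6  90.7  17.9]
lens [([0.77, -0.011, 0.133], 0.6)]
bolt [([0.568, -0.192, 0.127], 0.57)]
station [([0.584, 0.004, 0.136], 0.65)]
midpoint []
rig [([0.586, 0.001, -0.004], 0.93)]
```

```bash
python3 -m creep '[{"wx":0,"wy":0,"wz":-6,"tx":35,"ty":9,"tz":0,"gripper":1},{"wx":0,"wy":0,"wz":-12,"tx":70,"ty":18,"tz":0,"gripper":1},{"wx":0,"wy":0,"wz":-17,"tx":105,"ty":27,"tz":0,"gripper":1},{"wx":0,"wy":0,"wz":-22,"tx":140,"ty":36,"tz":0,"gripper":1},{"wx":0,"wy":0,"wz":-22,"tx":156,"ty":40,"tz":0,"gripper":1}]'
```

```text
time_s: 4.22
tool_pos: [0.5765, 0.1328, 0.3409]
tool_rot: [179.9, -0.1, 135.8]
force: [0.2, 0.6, 0.3]
grip_width: 0.0872
grasp_force: 0.0
```

```bash
python3 -m creep '[{"wx":0,"wy":0,"wz":-6,"tx":33,"ty":13,"tz":0,"gripper":1},{"wx":0,"wy":0,"wz":-12,"tx":66,"ty":25,"tz":0,"gripper":1},{"wx":0,"wy":0,"wz":-17,"tx":99,"ty":38,"tz":0,"gripper":1},{"wx":0,"wy":0,"wz":-22,"tx":132,"ty":50,"tz":0,"gripper":1},{"wx":0,"wy":0,"wz":-22,"tx":147,"ty":56,"tz":0,"gripper":1}]'; python3 -m creep '[{"wx":0,"wy":0,"wz":0,"tx":0,"ty":0,"tz":40,"gripper":1},{"wx":0,"wy":0,"wz":0,"tx":0,"ty":0,"tz":80,"gripper":1},{"wx":0,"wy":0,"wz":0,"tx":0,"ty":0,"tz":120,"gripper":1},{"wx":0,"wy":0,"wz":0,"tx":0,"ty":0,"tz":120,"gripper":1},{"wx":0,"wy":0,"wz":0,"tx":0,"ty":0,"tz":120,"gripper":1}]'
python3 - <<'E'
from h import *
im,d,p,R=snap("wrist","pics/w1.png"); handle("wrist",im,d,p,R)
print(p.round(4),np.round(get_obs()["tool_rot"],1),get_obs()["qpos"].round(1))
print([(np.round(r["point"],3).tolist(),round(r["confidence"],2)) for r in nets.place_of("mirror","wrist")])
E
```

```text
time_s: 4.63
tool_pos: [0.5102, 0.2753, 0.3409]
tool_rot: [179.9, -0.1, 157.8]
force: [-0.2, -0.0, 0.4]
grip_width: 0.0869
grasp_force: 0.0
time_s: 5.05
tool_pos: [0.5124, 0.2696, 0.2193]
tool_rot: [-179.8, -0.1, 157.2]
force: [-0.1, -0.4, 1.1]
grip_width: 0.0868
grasp_force: 0.0
wrist 2021 mean [0.494  0.2799 0.079 ] yaw -22.3 rect [500.9 277.3] [ 22.2 113.7] 67.7 z pct [0.077 0.079 0.08 ]
[0.5124 0.2696 0.2193] [180.    0.  157.2] [ 11.1  15.5 -49.1  92.1  11.9  77.8  27.8]
[([0.584, 0.239, 0.067], 0.71)]
```

View pics/w1.png

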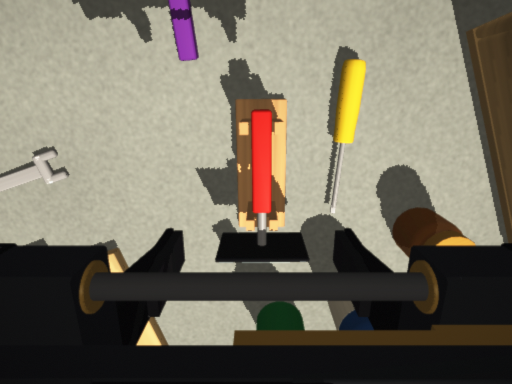

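The wrist view shows the red handle at (262,160), the frame at (262,245) and the screwdriver clear to the right. All three views agree, so I'll descend with a small correction.

```bash
python3 -m creep '[{"wx":0,"wy":0,"wz":-0.5,"tx":2.7,"ty":2,"tz":35,"gripper":1},{"wx":0,"wy":0,"wz":-0.5,"tx":2.7,"ty":2,"tz":70,"gripper":1},{"wx":0,"wy":0,"wz":-0.5,"tx":2.7,"ty":2,"tz":100,"gripper":1},{"wx":0,"wy":0,"wz":-0.5,"tx":2.7,"ty":2,"tz":125,"gripper":1},{"wx":0,"wy":0,"wz":-0.5,"tx":2.7,"ty":2,"tz":145,"gripper":1}]'; python3 -m creep '[{"wx":0,"wy":0,"wz":0,"tx":0,"ty":0,"tz":13,"gripper":1},{"wx":0,"wy":0,"wz":0,"tx":0,"ty":0,"tz":23,"gripper":1},{"wx":0,"wy":0,"wz":0,"tx":0,"ty":0,"tz":23,"gripper":1},{"wx":0,"wy":0,"wz":0,"tx":0,"ty":0,"tz":23,"gripper":1}]'
```

```text
time_s: 5.57
tool_pos: [0.5128, 0.2751, 0.0766]
tool_rot: [179.9, 0.1, 157.8]
force: [0.0, -0.5, -0.6]
grip_width: 0.0872
grasp_force: 0.0
time_s: 5.9
tool_pos: [0.5118, 0.2754, 0.0539]
tool_rot: [179.9, 0.1, 157.9]
force: [0.4, 1.0, 0.7]
grip_width: 0.0873
grasp_force: 0.0
```

```bash
python3 -m creep '[{"wx":0,"wy":0,"wz":0,"tx":0,"ty":-2.5,"tz":3,"gripper":1},{"wx":0,"wy":0,"wz":0,"tx":0,"ty":-2.5,"tz":3,"gripper":0},{"wx":0,"wy":0,"wz":0,"tx":0,"ty":-2.5,"tz":3,"gripper":-0.5},{"wx":0,"wy":0,"wz":0,"tx":0,"ty":-2.5,"tz":3,"gripper":-1},{"wx":0,"wy":0,"wz":0,"tx":0,"ty":-2.5,"tz":3,"gripper":-1}]' 35; python3 -m creep '[{"wx":0,"wy":0,"wz":0,"tx":0,"ty":0,"tz":0,"gripper":-1},{"wx":0,"wy":0,"wz":0,"tx":0,"ty":0,"tz":0,"gripper":-1},{"wx":0,"wy":0,"wz":0,"tx":0,"ty":0,"tz":0,"gripper":-1},{"wx":0,"wy":0,"wz":0,"tx":0,"ty":0,"tz":0,"gripper":-1},{"wx":0,"wy":0,"wz":0,"tx":0,"ty":0,"tz":0,"gripper":-1}]'
```

```text
time_s: 6.32
tool_pos: [0.51, 0.2726, 0.0499]
tool_rot: [180.0, 0.0, 157.9]
force: [-0.3, 0.1, 0.7]
grip_width: 0.0683
grasp_force: 0.0
time_s: 6.73
tool_pos: [0.5098, 0.2725, 0.0495]
tool_rot: [-180.0, -0.0, 157.9]
force: [0.7, -0.5, 0.2]
grip_width: 0.0352
grasp_force: 0.0
```

```bash
python3 -m creep '[{"wx":0,"wy":0,"wz":0,"tx":0,"ty":0,"tz":0,"gripper":-1},{"wx":0,"wy":0,"wz":0,"tx":0,"ty":0,"tz":0,"gripper":-1},{"wx":0,"wy":0,"wz":0,"tx":0,"ty":0,"tz":0,"gripper":-1},{"wx":0,"wy":0,"wz":0,"tx":0,"ty":0,"tz":0,"gripper":-1},{"wx":0,"wy":0,"wz":0,"tx":0,"ty":0,"tz":0,"gripper":-1}]'
```

```text
time_s: 7.15
tool_pos: [0.5098, 0.2725, 0.0495]
tool_rot: [-180.0, -0.0, 157.9]
force: [0.6, 0.3, -0.6]
grip_width: 0.0193
grasp_force: 35.0
```

Gripped: 35 N at a 19 mm opening. Now lift.

```bash
python3 -m creep '[{"wx":0,"wy":0,"wz":0,"tx":0,"ty":0,"tz":-10,"gripper":-1},{"wx":0,"wy":0,"wz":0,"tx":0,"ty":0,"tz":-25,"gripper":-1},{"wx":0,"wy":0,"wz":0,"tx":0,"ty":0,"tz":-45,"gripper":-1},{"wx":0,"wy":0,"wz":0,"tx":0,"ty":0,"tz":-65,"gripper":-1},{"wx":0,"wy":0,"wz":0,"tx":0,"ty":0,"tz":-85,"gripper":-1}]'; python3 -m creep '[{"wx":0,"wy":0,"wz":0,"tx":0,"ty":0,"tz":-15,"gripper":-1},{"wx":0,"wy":0,"wz":0,"tx":0,"ty":0,"tz":-25,"gripper":-1},{"wx":0,"wy":0,"wz":0,"tx":0,"ty":0,"tz":-30,"gripper":-1},{"wx":0,"wy":0,"wz":0,"tx":0,"ty":0,"tz":-30,"gripper":-1},{"wx":0,"wy":0,"wz":0,"tx":0,"ty":0,"tz":-30,"gripper":-1}]'
python3 - <<'E'
from h import *
B=[];L=[]
for n in("side","top","side","top"):
    snap(n)
    for q,A in(("lens",L),("bolt",B)):
        r=[r["point"] for r in nets.place_of(q,n) if abs(r["point"][2]-.13)<.02]
        if r:A.append(r[0])
print(np.round(L,4).tolist(),np.round(B,4).tolist())
l,b=np.mean(L,0),np.mean(B,0); print("sep",np.linalg.norm((l-b)[:2]))
u=(l-b)[:2]; yaw=np.degrees(np.arctan2(u[1],u[0]))-45  # lens-bolt = 190*(ex+ey): rig yaw+45
m=(l+b)[:2]/2; sy=np.radians(yaw-45); st=m-np.array([np.cos(sy),np.sin(sy)])*.13435
print("rig yaw",yaw,"mid",m,"station",st)
print(np.round(get_obs()["tool_pos"],4),get_obs()["grip_width"],get_obs()["grasp_force"])
for n in("side","top"):
    im,d,p,R=snap(n)
    cv2.imwrite(f"pics/l{n}.png",im[:,:,::-1])
    r=nets.place_of("mirror",n); print(n,[(np.round(x["point"],3).tolist(),round(x["confidence"],2)) for x in r])
    handle(n,im,d,p,R)
E
```

```text
time_s: 7.57
tool_pos: [0.5094, 0.2725, 0.1358]
tool_rot: [-180.0, -0.0, 157.9]
force: [1.0, -0.7, -1.4]
grip_width: 0.0195
grasp_force: 35.0
time_s: 7.98
tool_pos: [0.5095, 0.2722, 0.164]
tool_rot: [-180.0, -0.0, 157.9]
force: [-0.4, 0.5, -1.8]
grip_width: 0.0195
grasp_force: 35.0
[[0.7697, -0.015, 0.1278], [0.7688, -0.0135, 0.1305]] [[0.5709, -0.1891, 0.1297], [0.5714, -0.185, 0.1291], [0.5734, -0.189, 0.1291], [0.5697, -0.1879, 0.1304]]
sep 0.26318559991002544
rig yaw -3.7587799289546098 mid [ 0.6703 -0.101 ] station [5.81732369e-01 2.32513066e-05]
[0.5098 0.2725 0.1645] 0.019771987990578024 34.99210350215435
side [([0.346, 0.514, 0.034], 0.78), ([0.228, 0.295, 0.031], 0.61), ([0.585, 0.239, 0.182], 0.58)]
side 155 mean [0.4766 0.2865 0.1933] yaw -24.6 rect [486.1 282.5] [26.3 87.8] 63.4 z pct [0.184 0.194 0.196]
top [([0.348, 0.514, 0.037], 0.89), ([0.587, 0.248, 0.183], 0.64), ([0.228, 0.288, 0.037], 0.54), ([0.574, -0.187, 0.131], 0.19)]h.py:25: RuntimeWarning: Mean of empty slice.
  c=Q.mean(0); w,V=np.linalg.eigh(np.cov(Q[:,:2].T)); a=V[:,1]*np.sign(V[0,1])
  ret = um.true_divide(
  avg = a.mean(axis, **keepdims_kw)
h.py:25: RuntimeWarning: Degrees of freedom <= 0 for slice
  c=Q.mean(0); w,V=np.linalg.eigh(np.cov(Q[:,:2].T)); a=V[:,1]*np.sign(V[0,1])
  c *= np.true_divide(1, fact)
  c *= np.true_divide(1, fact)
Traceback (most recent call last):
  File "h.py", line 26, in handle
    print(n,len(Q),"mean",c.round(4),"yaw",np.degrees(np.arctan2(a[1],a[0])).round(1),"rect",np.round(r[0],1),np.round(r[1],1),round(r[2],1),"z pct",np.percentile(Q[:,2],[5,50,95]).round(3))
                                                                                                                                                     ~~~~~~~~~~~~~^^^^^^^^^^^^^^^^^^
IndexError: index -1 is out of bounds for axis 0 with size 0
```

Station is about (0.581, 0.000), with its x at -48.7°. That puts the TCP target at (0.527, 0.061, 0.1095), yaw 131.5.

```bash
python3 -m creep '[{"wx":0,"wy":0,"wz":3,"tx":-10,"ty":-20,"tz":0,"gripper":-1},{"wx":0,"wy":0,"wz":7,"tx":-24,"ty":-48,"tz":0,"gripper":-1},{"wx":0,"wy":0,"wz":11,"tx":-39,"ty":-77,"tz":0,"gripper":-1},{"wx":0,"wy":0,"wz":14,"tx":-53,"ty":-105,"tz":0,"gripper":-1},{"wx":0,"wy":0,"wz":16,"tx":-61,"ty":-120,"tz":0,"gripper":-1}]';  python3 - <<'E'
from h import *
def rel():
    p,R=tool(); q=np.array([.5272,.0612,.1645]); S=Ro.from_euler('xyz',[180,0,131.5],degrees=True).as_matrix()
    print((R.T@(q-p)*1000).round(1),Ro.from_matrix(R.T@S).as_rotvec(degrees=True).round(2),get_obs()["qpos"].round(1))
rel()
E
```

```text
time_s: 9.2
tool_pos: [0.5216, 0.1338, 0.1644]
tool_rot: [-179.9, 0.1, 141.5]
force: [-0.2, -1.5, -2.0]
grip_width: 0.0194
grasp_force: 35.0
[-49.6 -53.3   0.1] [-0.1   0.11  9.99] [ 22.2  10.8 -43.5 102.2   8.   70.2  27.9]
```

```bash
python3 -m creep '[{"wx":0,"wy":0,"wz":3,"tx":-12,"ty":-13,"tz":0,"gripper":-1},{"wx":0,"wy":0,"wz":6,"tx":-30,"ty":-32,"tz":0,"gripper":-1},{"wx":0,"wy":0,"wz":9,"tx":-43,"ty":-46,"tz":10,"gripper":-1},{"wx":0,"wy":0,"wz":10,"tx":-50,"ty":-53,"tz":25,"gripper":-1},{"wx":0,"wy":0,"wz":10,"tx":-50,"ty":-53,"tz":38,"gripper":-1}]'; python3 -m creep '[{"wx":0,"wy":0,"wz":0,"tx":0,"ty":0,"tz":10,"gripper":-1},{"wx":0,"wy":0,"wz":0,"tx":0,"ty":0,"tz":17,"gripper":-1},{"wx":0,"wy":0,"wz":0,"tx":0,"ty":0,"tz":17,"gripper":-1},{"wx":0,"wy":0,"wz":0,"tx":0,"ty":0,"tz":17,"gripper":-1},{"wx":0,"wy":0,"wz":0,"tx":0,"ty":0,"tz":17,"gripper":-1}]'
python3 - <<'E'
from h import *
o=get_obs(); print(np.round(o["tool_pos"],4),np.round(o["tool_rot"],2),o["grasp_force"],o["qpos"].round(1))
a=[]
for n in("side","top","wrist"):
    im,d,p,R=snap(n,f"pics/f{n}.png"); np.savez(f"pics/f{n}.npz",im=im,d=d,p=p,R=R)
    for q in ("mirror","lens","bolt","station"): print(n,q,[(np.round(x["point"],3).tolist(),round(x["confidence"],2)) for x in nets.place_of(q,n)])
    a.append(im[90:240,180:400] if n=="side" else im[80:230,240:460])
    if n=="wrist":a[-1]=cv2.resize(im,(440,330))
t=np.hstack([cv2.resize(x,(400,272)) for x in a[:2]]); w=np.zeros((330,800,3),np.uint8); w[:,:440]=a[2]
cv2.imwrite("pics/fin.png",np.vstack([t,w])[:,:,::-1][:600])
E
```

```text
time_s: 9.62
tool_pos: [0.528, 0.0629, 0.1252]
tool_rot: [-180.0, 0.1, 131.5]
force: [-0.6, -0.5, -1.5]
grip_width: 0.0195
grasp_force: 35.0
time_s: 10.03
tool_pos: [0.5281, 0.067, 0.11]
tool_rot: [179.9, 0.0, 132.0]
force: [0.3, 0.6, -0.9]
grip_width: 0.0197
grasp_force: 35.0
[0.5281 0.067  0.11  ] [1.7995e+02 2.0000e-02 1.3197e+02] 34.99220022931695 [ 25.8  12.6 -39.7 106.6   8.9  63.8  24.8]
side mirror [([0.348, 0.517, 0.037], 0.66), ([0.583, 0.005, 0.128], 0.64), ([0.227, 0.294, 0.029], 0.58), ([0.728, 0.321, 0.0], 0.2)]
side lens [([0.772, -0.014, 0.13], 0.98), ([0.404, -0.035, -0.003], 0.68)]
side bolt [([0.572, -0.187, 0.131], 0.86)]
side station [([0.584, -0.003, 0.131], 0.79)]
top mirror [([0.226, 0.29, 0.037], 0.85), ([0.348, 0.515, 0.038], 0.61)]
top lens [([0.768, -0.017, 0.129], 0.83)]
top bolt [([0.57, -0.187, 0.131], 0.64)]
top station [([0.578, -0.003, 0.13], 0.63), ([0.312, -0.265, 0.002], 0.46)]
wrist mirror []
wrist lens [([0.586, 0.238, -0.004], 0.57)]
wrist bolt []
wrist station []
```

View pics/fin.png

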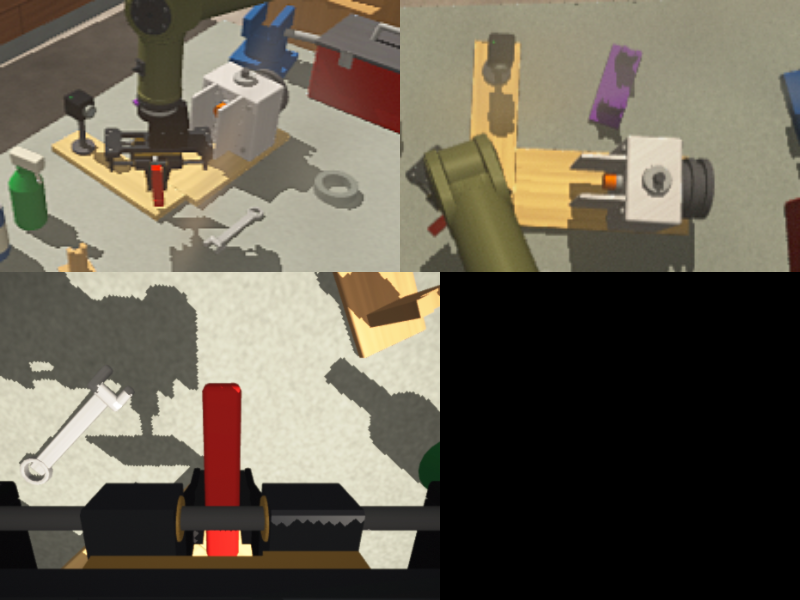

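The picture shows the mirror held by its red handle over the rig corner, clear of the rig and the rest. I'll check the handle's tilt in the gripper and then trim.

Run:
```python
from h import *
z=np.load("pics/fwrist.npz"); im,d,p,R=z["im"],z["d"],z["p"],z["R"]
hsv=cv2.cvtColor(im,cv2.COLOR_RGB2HSV); P=cloud("wrist",d,p,R)
m=((hsv[...,0]<6)|(hsv[...,0]>174))&(hsv[...,1]>150)&(hsv[...,2]>80)&(d>0)&(P[...,2]>.1)&(P[...,2]<.17)
m[:135]=0; m[300:]=0
Q=((P[m]-p)@R)*1000
q=Q[Q[:,2]<np.median(Q[:,2])+3]
print(len(Q),len(q),"range x",np.percentile(q[:,0],[1,99]).round(1),"y",np.percentile(q[:,1],[1,50,99]).round(1),"z med",np.median(q[:,2]).round(1))
print("slope dz/dx",np.polyfit(q[:,0],q[:,2],1)[0],"dy/dx",np.polyfit(q[:,0],q[:,1],1)[0])
p,R=tool(); t=np.array([.5272,.0612,.1095]); S=Ro.from_euler('xyz',[180,0,131.5],degrees=True).as_matrix()
print((R.T@(t-p)*1000).round(1),Ro.from_matrix(R.T@S).as_rotvec(degrees=True).round(2),p)
```

```text
5712 5706 range x [ 0.9 65.7] y [-9.4  0.   9.4] z med -29.8
slope dz/dx -0.003039894776471781 dy/dx -0.004344328486529199
[-3.1 -3.4  0. ] [-0.    0.    0.37] [0.5276933  0.06576955 0.10952084]
```

```bash
python3 -m creep '[{"wx":0,"wy":0,"wz":0.3,"tx":-3,"ty":-3.5,"tz":0,"gripper":-1},{"wx":0,"wy":0,"wz":0.3,"tx":-3,"ty":-3.5,"tz":0,"gripper":-1},{"wx":0,"wy":0,"wz":0.3,"tx":-3,"ty":-3.5,"tz":0,"gripper":-1},{"wx":0,"wy":0,"wz":0.3,"tx":-3,"ty":-3.5,"tz":0,"gripper":-1},{"wx":0,"wy":0,"wz":0.3,"tx":-3,"ty":-3.5,"tz":0,"gripper":-1}]'; python3 -m creep '[{"wx":0,"wy":0,"wz":0,"tx":0,"ty":0,"tz":0,"gripper":-1},{"wx":0,"wy":0,"wz":0,"tx":0,"ty":0,"tz":0,"gripper":-1},{"wx":0,"wy":0,"wz":0,"tx":0,"ty":0,"tz":0,"gripper":-1},{"wx":0,"wy":0,"wz":0,"tx":0,"ty":0,"tz":0,"gripper":-1},{"wx":0,"wy":0,"wz":0,"tx":0,"ty":0,"tz":0,"gripper":-1}]'
```

```text
time_s: 11.2
tool_pos: [0.5271, 0.0612, 0.1095]
tool_rot: [-180.0, 0.0, 131.6]
force: [0.2, -0.4, -1.2]
grip_width: 0.0194
grasp_force: 35.0
time_s: 11.62
tool_pos: [0.5271, 0.0612, 0.1095]
tool_rot: [-180.0, 0.0, 131.6]
force: [-0.0, 0.2, -2.0]
grip_width: 0.0195
grasp_force: 35.0
```

On target, steady and level, so I'll hand it in.

```bash
python3 -c "
from cell import env
print(env.sign_off())"
```

```text
the job is handed in; nothing more can be done
None
```

I handed the job in with the mirror gripped at 35 N, steady and level, its glass within a few millimetres of my measured station point and facing along the station's x axis, clear of the rig and the rest; the judge's result was not shown.

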